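# Sift the hazelnuts from the walnuts and hang the sieve up

### The job

A slotted sieve of mixed nuts sits across the oven dish. Unfold the stand's folding hook fully down to its stop; take the sieve by its wooden grip, lift it just clear of the dish and shake it from side to side until every hazelnut has dropped through the slots into the dish and only the walnuts are left in it. Then hang the sieve, with its walnuts, by its bail in the dip of the hook, level and still, without knocking over or shoving the things that stand about.

Things in the scene. Friction and masses are not known exactly. Their poses are not given: they have to be found in the camera images.
- dish: White rectangular oven dish, loose, 210 (x) x 162 (y) x 65 mm high, walls and floor 6 mm, inside 198 x 150 mm; a lug handle (to 125 mm from the centre, 47 to 57 mm high) at both x ends. Origin: centre of the underside, z up.
- sieve: Slotted steel sieve, about 0.3 kg, sitting across the dish with its axes along the dish's and its underside 42 mm above the worktop. Tray outside 132 (x) x 118 (y) x 48 mm high, inside 124 x 110 mm, open on top. On each y side a wire loop (x -40 to 40 mm, out to y = +-96, its underside 23 mm above the sieve's) rests on the dish's rim. Origin: centre of the underside, z up.
- sieve_floor (a point): Centre of the sieve's bottom (3 mm above its underside). The bottom is three flat strips 12 mm wide along y at x = -34, 0, 34 mm, which leave four slots 22 mm wide; nuts slide off the strips when it is shaken briskly (more than 0.6 g) along x. Below the dish's rim the tray has about 33 mm of play either way in x from the dish's centre, 16 mm in y.
- sieve_grip (a point): Where to grip the sieve: in the upright wooden grip on top of the bail, 14 mm thick (x), 34 mm wide (y), from 152 to 204 mm above the sieve's underside; this point is 185 mm up. Pinch it from above with the fingers closing along the sieve's x; the fingertips must stay above the bail.
- sieve_bail (a point): Centre of the bail wire (7 mm thick) at its top, 149 mm above the sieve's underside. The bail arches in the sieve's y-z plane from the middles of the y walls; the hook's arm passes under its top along the sieve's x, either way round.
- stand: Stand fixed to the worktop: wooden base 18 mm thick, from x = -140 to +35 mm and 130 mm wide, with a steel post (18 mm thick, 212 mm high) at the origin. Origin: foot of the post at worktop height, z up. The hook, when unfolded, points along the stand's -x.
- hook_hinge (a point): Axis of the hook's hinge, at the top of the post, 200 mm above the worktop; the axis is the stand's y.
- hook (a joint): The folding hook, rad: 0 = folded up (leaning 0.1 rad back from upright to the stand's +x), 1.64 = unfolded at its stop (0.03 rad above level, along -x); the angle forward of upright is the value minus 0.1. A little stiff (0.08 N m): stays where it is left, and starts more or less folded. Pinch the end from above, fingers closing along the stand's y, and follow the arc.
- hook_grip (a point): Point on the hook's arm (steel bar 9 mm thick) to pinch, 124 mm from the hinge, near its end; the upturned tip ends 138 mm out and, unfolded, stands 19 mm above the arm's axis.
- hook_seat (a point): Where the bail's centre comes to lie on the hook: over the dip of the arm, 110 mm from the hinge; unfolded, it lies 205 mm above the worktop. The hung sieve then has its underside at 56 mm.
- walnut1: Walnut, a ball 36 mm across that cannot pass the slots; lies in the sieve and rolls about. Origin: its centre.
- walnut2: Walnut, a ball 36 mm across that cannot pass the slots; lies in the sieve and rolls about. Origin: its centre.
- walnut3: Walnut, a ball 36 mm across that cannot pass the slots; lies in the sieve and rolls about. Origin: its centre.
- hazelnut1: Hazelnut, 17 mm across and 16 mm high with a small flat foot, standing on a strip of the sieve at the start; it passes the slots once shaken off the strip. Origin: its centre.
- hazelnut2: Hazelnut, 17 mm across and 16 mm high with a small flat foot, standing on a strip of the sieve at the start; it passes the slots once shaken off the strip. Origin: its centre.
- hazelnut3: Hazelnut, 17 mm across and 16 mm high with a small flat foot, standing on a strip of the sieve at the start; it passes the slots once shaken off the strip. Origin: its centre.
- hazelnut4: Hazelnut, 17 mm across and 16 mm high with a small flat foot, standing on a strip of the sieve at the start; it passes the slots once shaken off the strip. Origin: its centre.
- hazelnut5: Hazelnut, 17 mm across and 16 mm high with a small flat foot, standing on a strip of the sieve at the start; it passes the slots once shaken off the strip. Origin: its centre.
- oil_bottle: Oil bottle, 61 mm across, 268 mm high, loose bystander. Origin: centre of its underside.
- pepper_mill: Wooden pepper mill, 58 mm across, 170 mm high, loose bystander. Origin: centre of its underside.
- jam_jar: Squat jar with a white lid, 68 mm across, 84 mm high, loose bystander. Origin: centre of its underside.
- microwave_front (a point): Middle of the lower front edge of the white microwave oven at the back, fixed; its front is a plane 447 mm wide (y) and 250 mm high that faces this frame's -x; the oven fills 300 mm behind it.
- salt_shaker: Salt shaker, 44 mm across, 90 mm high, loose bystander. Origin: centre of its underside.

How it is judged:
By the outcome, as a careful person would: the job done as asked, in the order asked, and still so for the second after the job is handed in, with the robot touching nothing.
It also fails if it takes over 61 s, if anything falls off the work surface, if the arm or the gripper's body presses on something with over 40 N, if the wrist force passes 120 N, or if a joint passes its speed limit or range.

### The arm

A 6-joint arm with a two-finger parallel gripper is mounted at the origin on a cart in front of the work surface, level with it; the furniture and walls round the work are solid. World frame = base frame: x ahead of the robot, y to its left, z up, the work surface at z = 0. Lengths are in m, angles in rad, forces in N, time in s.
With the tool pointing down it reaches from about 0.375 to 0.925 m from the base axis. Payload 5.7 kg.
Tool frame: the origin (TCP) lies at the very end of the fingers, on their centre line; the grasp point (between the pads) lies 19 mm behind it; z points along the fingers, y is the line along which they close (so a half turn about z gives the same grasp; the last joint's range is limited). The gripper opens to 88 mm and grips with 3 to 60 N. Pads are 20 mm wide; open, the fingers measure 115 mm over their backs; the gripper's body (75 mm by 178 mm) begins 61 mm behind the grasp point.
Start: joints at [-1.287, 0.359, 1.51, -0, 1.272, -0.115], TCP at [0.233, -0.553, 0.223] pointing down, gripper open.
Joint ranges: [-2.97, 2.97], [-1.01, 2.36], [0.21, 2.38], [-0.96, 4.11], [0.2, 2.71], [-2.98, 2.98]. Speed limits (rad/s): [2.39, 2.39, 3.14, 3.14, 3.14, 3.14].

### API

Orientations are given as a unit quaternion [x, y, z, w].
In Python, from workcell import r gives the robot as it stands. Calls block until the motion is done:
- r.goto(position, orientation): joint-space move of the TCP to a pose.
- r.movel(position, attitude=None, max_speed=0.15): straight line of the TCP; attitude=None keeps the orientation; max_speed is the mean speed in m/s.
- r.move_j(angles): joint-space move.
- r.open_gripper() and r.close(strength=None): open the fingers fully, or close them until they stop; strength is the grip in N (None keeps the last).
- r.hold(seconds).
- r.inverse_kinematics(position, orientation): joint angles nearest the present ones, or None.
- r.get_obs(): the state.
- r.read_camera(name): name is "scene" or "side" or "wrist"; returns a dict with "image" (420x560x3 uint8, red, green, blue), "mtx" (3x3 intrinsics, pixels), "k1" (the pictures are not rectified: a ray, as slopes to the right and down, at radius r is drawn at 1 + k1 r^2 times it, then the intrinsics apply), "cam_to_world" (4x4, takes a point from camera to world coordinates). Camera axes: x right, y up, looking along -z (the intrinsics and any distortion apply to the point x, -y, -z); pixel columns grow to the right and rows downward; lengths in m; the calibration is good to about 2 mm. A picture is of the moment at which its call begins. There is no depth.
A pose or a line that the arm cannot do raises r.PlanningError and nothing moves.
- r.hand_in(): hands the job in; it is judged then, once.
The state is a dict: "time_s": time; "qpos": joint angles; "dq": joint speeds; "tau": joint torques, N m; "ee_pos": TCP position; "eef_rot": TCP orientation; "wrist_force": force on the tool from outside, world axes, zero at the start; "wrist_torque": the same for the moment, N m; "opening": opening from 0.0 (shut) to 1.0 (fully open); "grip_force": force on a finger pad.
Only numpy, scipy, OpenCV 4.12 (cv2) and the standard library are available. Lean on these libraries where they do the work, as an engineer would, in place of code of your own. Each camera call takes 0.05 s, during which the arm holds its last target. There are 200 camera calls.

## Working session

There is one attempt and no reset: what is moved stays moved. The work goes in short steps, each a Python script; the robot and the scene stay as the last script left them, time stands still between calls to the robot, and variables do not carry over. Pictures are saved under pics/ and viewed, at most 10 in all, crops included, and the job is handed in when it is done.

```bash
ls; mkdir -p pics
python3 - <<'E'
from workcell import r
import cv2
for n in("scene","side"):
    d=r.read_camera(n); cv2.imwrite(f"pics/{n}0.png",d["image"][:,:,::-1]); print(n,d["mtx"].tolist(),d["k1"],d["cam_to_world"].round(3).tolist())
o=r.get_obs();print(o)
E
```

```text
pics
workcell.py
scene [[406.04829311323743, 0.0, 280.37927802740813], [0.0, 406.04829311323743, 209.20500611770123], [0.0, 0.0, 1.0]] 0.009574068710597324 [[-0.779, 0.342, -0.526, -0.15], [-0.627, -0.444, 0.64, 0.775], [-0.015, 0.828, 0.56, 0.922], [0.0, 0.0, 0.0, 1.0]]
side [[429.138525068747, 0.0, 278.5841524283607], [0.0, 429.138525068747, 206.8177093029144], [0.0, 0.0, 1.0]] 0.023177421069821517 [[-0.934, 0.259, -0.245, 0.219], [-0.356, -0.692, 0.627, 0.803], [-0.007, 0.674, 0.739, 1.195], [0.0, 0.0, 0.0, 1.0]]
{'time_s': 0.1, 'qpos': array([-1.28710152e+00,  3.59418840e-01,  1.51128648e+00, -1.91263299e-05,
        1.27250860e+00, -1.15055562e-01]), 'dq': array([-0.00049987, -0.00163298, -0.00130479,  0.0005729 ,  0.00078655,
       -0.00077751]), 'tau': array([-2.23566449e-04, -5.16357243e+01, -2.71405846e+01,  6.75811199e-02,
        2.76858453e-02, -3.43709462e-05]), 'ee_pos': array([ 0.23280063, -0.55233825,  0.22191643]), 'eef_rot': array([ 9.80189638e-01,  1.98059628e-01, -7.73773165e-05, -8.06982130e-04]), 'wrist_force': array([0.00434731, 0.20520773, 1.09614369]), 'wrist_torque': array([0.00155777, 0.00790388, 0.01122505]), 'grip_force': 0.0, 'opening': 0.9995127022338236}
```

View pics/scene0.png

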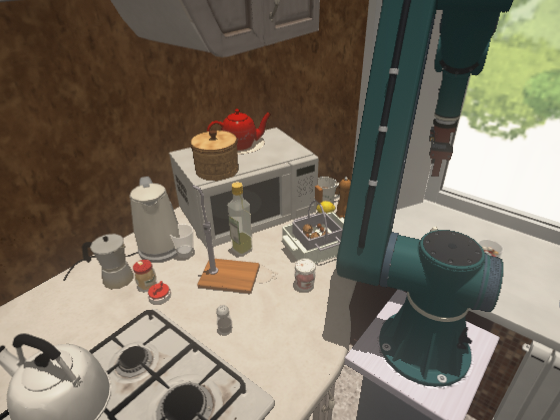

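View pics/side0.png

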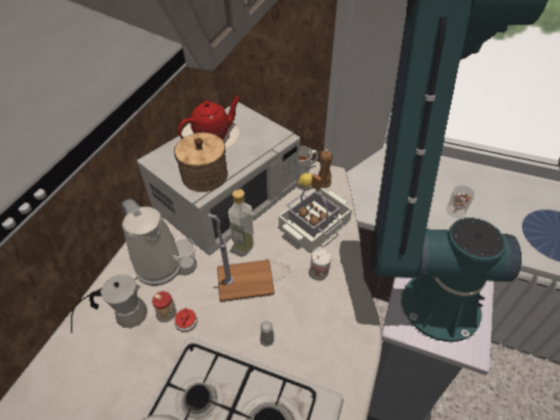

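```bash
cat > h.py <<'E'
import numpy as np, cv2
from workcell import r
def ray(d,u,v):
    K=d["mtx"];x,y=(u-K[0,2])/K[0,0],(v-K[1,2])/K[1,1]
    a,b=x,y
    for _ in range(20):
        s=1+d["k1"]*(a*a+b*b);a,b=x/s,y/s
    T=d["cam_to_world"];return T[:3,3],T[:3,:3]@np.array([a,-b,-1])
def onz(d,u,v,z):
    o,q=ray(d,u,v);return o+q*(z-o[2])/q[2]
def proj(d,p):
    T=d["cam_to_world"];c=(np.atleast_2d(p)-T[:3,3])@T[:3,:3];a=c[:,0]/-c[:,2];b=-c[:,1]/-c[:,2]
    s=1+d["k1"]*(a*a+b*b);K=d["mtx"];return np.c_[K[0,0]*a*s+K[0,2],K[1,1]*b*s+K[1,2]]
def tri(*l):
    A=np.zeros((3,3));B=np.zeros(3)
    for d,u,v in l:
        o,q=ray(d,u,v);q=q/np.linalg.norm(q);M=np.eye(3)-np.outer(q,q);A+=M;B+=M@o
    return np.linalg.solve(A,B)
def crop(d,x0,y0,w,h,k,name):
    cv2.imwrite("pics/"+name,cv2.resize(d["image"][y0:y0+h,x0:x0+w,::-1],None,fx=k,fy=k,interpolation=cv2.INTER_CUBIC))
E
python3 - <<'E'
from h import *
import pickle
s=r.read_camera("scene");e=r.read_camera("side");pickle.dump((s,e),open("cams.pkl","wb"))
crop(s,180,170,180,140,4,"s1.png");crop(e,190,150,170,150,4,"e1.png")
w=r.read_camera("wrist");print(w["cam_to_world"].round(3),w["mtx"],w["k1"])
E
```

```text
[[ 0.388  0.891  0.237  0.297]
 [-0.922  0.375  0.099 -0.526]
 [-0.001 -0.256  0.967  0.385]
 [ 0.     0.     0.     1.   ]] [[296.78128947   0.         278.90783825]
 [  0.         296.78128947 207.72531072]
 [  0.           0.           1.        ]] -0.02726450782089849
```

View pics/s1.png

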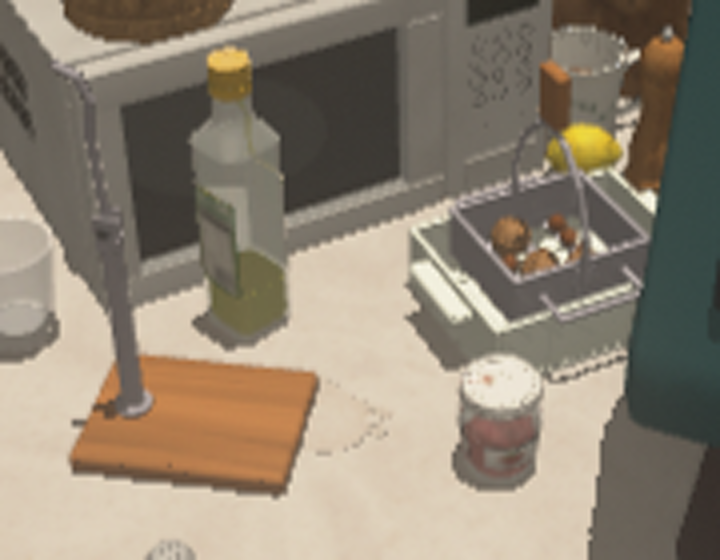

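View pics/e1.png

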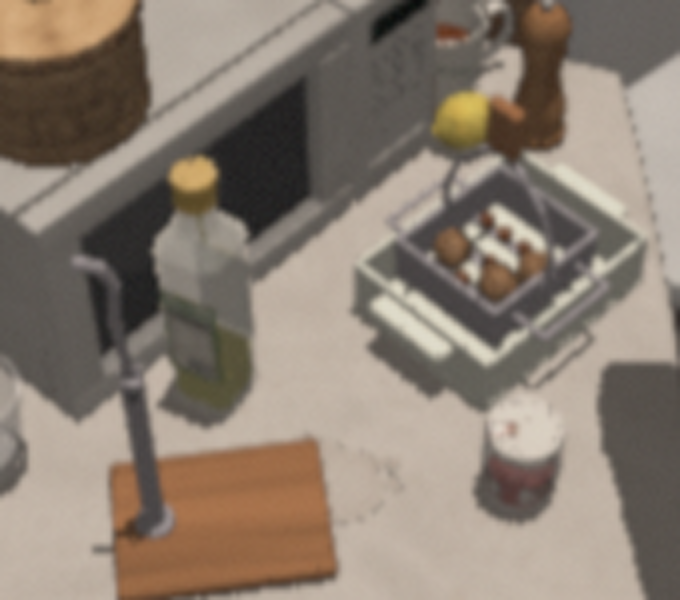

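Run:
```python
from h import *
import pickle
s,e=pickle.load(open("cams.pkl","rb"))
S=lambda u,v:(s,180+u/4,170+v/4); E=lambda u,v:(e,190+u/4,150+v/4)
P=lambda n,*a:print(n,a[0].round(4) if len(a)==1 else a)
for n,a,b in [("grip",S(555,97),E(508,128)),("postTop hinge",S(103,225),E(132,388)),("tip",S(72,70),E(85,262)),("foot",S(132,403),E(152,522)),
 ("bottlecap",S(230,70),E(195,178)),("jarlid",S(502,382),E(524,428)),("base1",S(318,373),E(318,440)),("base2",S(285,483),E(333,570)),("base3",S(135,355),E(112,467)),("base4",S(73,460),E(118,592)),
 ("bailtop",S(540,127),E(512,152)),("lugcornerL dish",S(412,232),E(357,265)),("dish front corner",S(497,330),E(490,360)),("millTop",S(668,50),E(548,15))]:
    P(n,tri(a,b))
for n,z,l in[("base",.018,[S(135,355),S(318,373),S(285,483),S(73,460)]),("baseE",.018,[E(112,467),E(318,440),E(333,572),E(118,594)]),("dish",.065,[E(357,265),E(490,362),E(645,240)]),("dishS",.065,[S(412,232),S(497,330)]),("sieve",.09,[E(392,237),E(500,312),E(597,235),E(503,165)]),("sieveS",.09,[S(453,208),S(528,283),S(650,240)]),("salt",.09,[(s,223,310),(e,266,326)]),("bot",0,[S(248,335),E(205,405)]),("jar",.084,[S(502,382),E(524,428)]),("mwfront",0,[S(108,310),E(78,415)])]:
    print(n,[onz(d,u,v,z)[:2].round(4).tolist() for d,u,v in l])
```

```text
grip [ 0.4636 -0.1697  0.2203]
postTop hinge [0.64   0.1651 0.2069]
tip [0.6654 0.1547 0.3254]
foot [0.6459 0.1587 0.02  ]
bottlecap [6.618e-01 3.000e-04 2.550e-01]
jarlid [0.3846 0.0101 0.0817]
base1 [0.5509 0.0378 0.0195]
base2 [0.4969 0.1403 0.0068]
base3 [ 0.7087  0.104  -0.0035]
base4 [0.6495 0.2195 0.0033]
bailtop [ 0.4557 -0.145   0.2121]
lugcornerL dish [ 0.5762 -0.1204  0.0605]
dish front corner [ 0.434  -0.0544  0.0666]
millTop [ 0.4925 -0.4032  0.1448]
base [[0.6893, 0.1125], [0.5522, 0.0346], [0.4891, 0.1449], [0.6366, 0.2285]]
baseE [[0.7005, 0.1233], [0.5516, 0.0387], [0.4941, 0.1514], [0.6434, 0.2282]]
dish [[0.575, -0.1153], [0.4336, -0.0541], [0.3472, -0.2317]]
dishS [[0.5725, -0.1172], [0.4351, -0.0554]]
sieve [[0.5501, -0.1357], [0.4371, -0.0882], [0.3847, -0.2], [0.4864, -0.2526]]
sieveS [[0.5449, -0.1405], [0.4329, -0.0947], [0.3849, -0.2055]]
salt [[0.4502, 0.2944], [0.4581, 0.2958]]
bot [[0.6472, 0.0202], [0.6613, 0.0271]]
jar [[0.3831, 0.0101], [0.3847, 0.0136]]
mwfront [[0.7698, 0.0719], [0.759, 0.075]]
```

```bash
cat >> h.py <<'E'
def q(yaw): # tool down, x_tool at yaw (deg)
    a=np.radians(yaw)/2; return np.array([np.cos(a),np.sin(a),0,0])
E
python3 - <<'E'
from h import *
import pickle
r.movel([0.233,-0.553,0.36],max_speed=.3)
r.goto([0.47,-0.02,0.42],q(180)); r.hold(.2)
w=r.read_camera("wrist");s=r.read_camera("scene");pickle.dump((w,s),open("w1.pkl","wb"));print(r.get_obs()["time_s"],r.get_obs()["ee_pos"],r.get_obs()["qpos"])
cv2.imwrite("pics/w1.png",cv2.resize(w["image"][:,:,::-1],(800,600),interpolation=cv2.INTER_CUBIC));print(w["cam_to_world"].round(3))
E
```

```text
3.2667 [ 0.47005641 -0.02036079  0.41995006] [-1.90232501e-01  3.93640561e-02  1.44835590e+00 -3.11412808e-05
  1.65397101e+00 -1.76019819e+00]
[[ 0.001 -0.967 -0.255  0.4  ]
 [ 1.     0.001  0.001 -0.021]
 [-0.    -0.255  0.967  0.582]
 [ 0.     0.     0.     1.   ]]
```

View pics/w1.png

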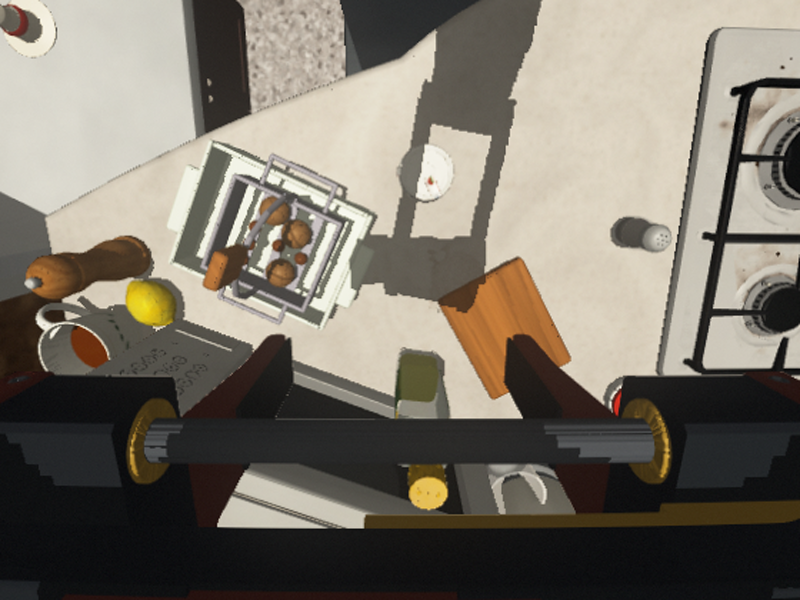

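```bash
cat > fit.py <<'E'
from h import *
import pickle
from scipy.optimize import least_squares
s,e=pickle.load(open("cams.pkl","rb"));w,_=pickle.load(open("w1.pkl","rb"))
S=lambda u,v:(s,180+u/4,170+v/4); E=lambda u,v:(e,190+u/4,150+v/4);W=lambda u,v:(w,u*.7,v*.7)
def fit(obs,x0,dz=0):
    def pos(p,L): c,n=np.cos(p[2]),np.sin(p[2]);return np.array([p[0]+c*L[0]-n*L[1],p[1]+n*L[0]+c*L[1],L[2]])
    def f(p): return np.concatenate([(proj(o[0],pos(p,L))[0]-o[1:])*(1 if o[0] is w else .9) for o,L in obs])
    R=least_squares(f,x0,loss="soft_l1");return R.x.round(4),np.degrees(R.x[2]).round(2),f(R.x).reshape(-1,2).round(1).tolist()
dx,dy=.105,.081
print("dish",fit([(W(211,141),(-dx,dy,.065)),(W(376,210),(dx,dy,.065)),(W(323,327),(dx,-dy,.065)),(W(170,258),(-dx,-dy,.065)),
 (E(357,265),(dx,-dy,.065)),(E(490,362),(dx,dy,.065)),(E(645,240),(-dx,dy,.065)),(S(412,232),(dx,-dy,.065)),(S(497,330),(dx,dy,.065))],[.46,-.174,1.11]))
a,b=.066,.059
print("sieve",fit([(W(235,173),(-a,b,.09)),(W(350,218),(a,b,.09)),(W(306,312),(a,-b,.09)),
 (E(392,237),(a,-b,.09)),(E(500,312),(a,b,.09)),(E(597,235),(-a,b,.09)),(S(453,208),(a,-b,.09)),(S(528,283),(a,b,.09)),(S(650,240),(-a,b,.09)),(S(555,97),(0,0,.221)),(E(508,128),(0,0,.221))],[.465,-.17,1.11]))
print("stand",fit([(W(440,300),(-.14,-.065,.018)),(W(519,258),(-.14,.065,.018)),(W(570,357),(.035,.065,.018)),(W(494,398),(.035,-.065,.018)),
 (E(318,440),(-.14,-.065,.018)),(E(333,572),(-.14,.065,.018)),(E(118,594),(.035,.065,.018)),(E(112,467),(.035,-.065,.018)),
 (S(318,373),(-.14,-.065,.018)),(S(285,483),(-.14,.065,.018)),(S(73,460),(.035,.065,.018)),(S(135,355),(.035,-.065,.018)),(S(132,403),(0,0,.02)),(E(152,522),(0,0,.02))],[.646,.16,.51]))
for n,z,l in[("base",.018,[(440,300),(519,258),(570,357),(494,398)]),("dish",.065,[(211,141),(376,210),(323,327),(170,258)]),("cap",.268,[(428,492)]),("mw bottom edge",0,[(270,357),(394,413)]),("jar",.084,[(430,172)]),("griptop",.246,[(217,280)])]:
    print(n,[onz(*W(*l_),z)[:2].round(4).tolist() for l_ in l])
E
python3 fit.py
```

```text
dish (array([ 0.4591, -0.1776,  1.1317]), np.float64(64.84), [[-0.2, -5.3], [0.0, 0.8], [0.9, 0.1], [-0.9, 0.7], [-0.3, -0.4], [0.3, 1.4], [1.9, -0.7], [-0.9, -0.4], [-0.2, 1.6]])
sieve (array([ 0.4655, -0.1689,  1.1477]), np.float64(65.76), [[-0.3, -1.0], [-4.7, 1.4], [0.3, -1.4], [0.7, 0.7], [-0.7, 0.6], [0.3, -0.9], [-1.5, 0.8], [-3.0, 0.8], [-0.0, 0.1], [-0.6, -0.2], [-0.5, -0.1]])
stand (array([0.6429, 0.1579, 0.5167]), np.float64(29.6), [[-1.9, -0.2], [2.4, -3.2], [3.0, 1.0], [-0.3, 0.8], [0.2, -1.5], [2.0, -1.0], [0.1, 1.1], [-0.7, -1.4], [0.2, -0.5], [-0.1, 0.1], [-1.6, -0.0], [-4.2, -0.9], [0.3, 0.6], [1.2, -0.4]])
base [[0.5537, 0.036], [0.4952, 0.1411], [0.6389, 0.2252], [0.7035, 0.1193]]
dish [[0.3494, -0.2386], [0.429, -0.0481], [0.5768, -0.1186], [0.4865, -0.3052]]
cap [[0.6606, 0.0046]]
mw bottom edge [[0.6458, -0.2117], [0.7383, -0.0284]]
jar [[0.3857, 0.0145]]
griptop [[0.4745, -0.1693]]
```

```bash
cat >> fit.py <<'E'
print("----")
H=lambda p,l,n:np.array([p[0],p[1],.2])+(-l*np.sin(p[3])+n*np.cos(p[3]))*np.array([np.cos(p[2]),np.sin(p[2]),0])+(l*np.cos(p[3])+n*np.sin(p[3]))*np.array([0,0,1])
ob=[(S(88,90),.134,0),(S(64,69),.134,.019),(S(104,225),0,0),(E(113,285),.134,0),(E(80,262),.134,.019),(E(132,388),0,0)]
f=lambda p:np.concatenate([(proj(o[0],H(p,l,n))[0]-o[1:]) for o,l,n in ob]+[(p[:2]-[.643,.158])/.002,[(p[2]-.515)/.02]])
R=least_squares(f,[.643,.158,.515,-.1],loss="soft_l1");print(R.x,R.fun.round(1));print("grip",H(R.x,.124,0),"bend",tri(ob[0][0],ob[3][0]),"hinge",tri(ob[2][0],ob[5][0]))
from workcell import r
for yaw in(29.5,209.5):
  for p in(H(R.x,.124,0),H([*R.x[:3],1.54],.124,0)): print(yaw,r.inverse_kinematics(p-[0,0,.017],q(yaw)))
for p,yaw in(((.4655,-.169,.2),155),((.548,.107,.24),119.5)):print(r.inverse_kinematics(p,q(yaw)))
E
python3 fit.py|sed -n '/----/,$p'
```

```text
----
[0.6438233  0.15894966 0.51191109 0.0132833 ] [-0.5 -3.9 -1.   0.8  0.4  0.6  0.4 -5.5  1.5  1.   0.1 -0.8  0.4  0.5
 -0.2]
grip [0.64238735 0.15814284 0.32398906] bend [0.64023702 0.16328721 0.32187153] hinge [0.64032311 0.16418259 0.20595618]
29.5 [ 1.37044147e-01  3.92058169e-01  1.25026212e+00 -4.44089210e-16
  1.49927236e+00  1.19296834e+00]
29.5 [ 5.45127586e-02  3.16264541e-01  1.67417811e+00 -4.44089210e-16
  1.15115001e+00  1.11043696e+00]
209.5 [ 1.37044147e-01  3.92058169e-01  1.25026212e+00 -4.44089210e-16
  1.49927236e+00 -1.94862431e+00]
209.5 [ 5.45127586e-02  3.16264541e-01  1.67417811e+00 -4.44089210e-16
  1.15115001e+00 -2.03115570e+00]
[-4.87833944e-01  2.32345256e-01  1.76011326e+00 -4.44089210e-16
  1.14913414e+00 -1.62229796e+00]
[ 6.91143960e-02  2.83429778e-01  1.57833304e+00 -4.44089210e-16
  1.27982984e+00 -4.45757733e-01]
```

Run:
```python
from h import *
import pickle
r.goto([0.641,0.159,0.385],q(209.5)); r.hold(.1)
w=r.read_camera("wrist");s=r.read_camera("scene");e=r.read_camera("side");pickle.dump((w,s,e),open("w2.pkl","wb"));print(r.get_obs()["time_s"])
a=cv2.resize(w["image"],None,fx=1,fy=1); b=cv2.resize(s["image"][150:270,150:270],(240,240));b=np.vstack([b,cv2.resize(e["image"][170:290,160:280],(240,180))])
cv2.imwrite("pics/w2.png",np.hstack([a,b])[:,:,::-1])
```

```text
4.5
```

View pics/w2.png

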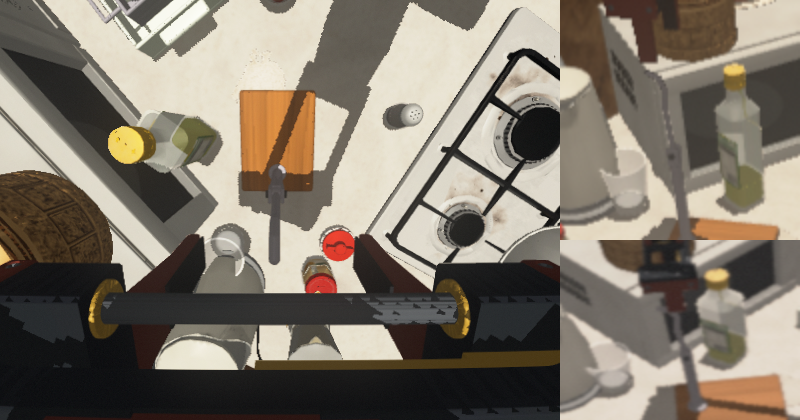

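Run:
```python
from h import *
import pickle
w,s,e=pickle.load(open("w2.pkl","rb"))
st=np.array([.6435,.1585]);a=np.radians(29.5);X=np.array([np.cos(a),np.sin(a)]);Y=np.array([-X[1],X[0]])
for n,u,v,z in[("c1",240,91,.018),("c2",315,91,.018),("c3",315,190,.018),("c4",238,191,.018),("posttop",278,168,.212),("hinge",277,178,.2),("end",274,263,.33)]:
    p=onz(w,u,v,z)[:2]-st;print(n,(p@X).round(4),(p@Y).round(4))
for l,n,ph in[(.124,0,.01),(.134,0,.01),(.134,.019,.01),(.134,.019,-.1),(.134,.019,.1)]:
    P=np.r_[st+(-l*np.sin(ph)+n*np.cos(ph))*X,.2+l*np.cos(ph)+n*np.sin(ph)];print(l,n,ph,proj(w,P)[0].round(1))
```

```text
c1 -0.1361 -0.0652
c2 -0.1358 0.061
c3 0.0339 0.0656
c4 0.0355 -0.0747
posttop -0.0309 -0.0008
hinge -0.0175 -0.0021
end 0.0303 -0.0037
0.124 0 0.01 [278.6 223.2]
0.134 0 0.01 [278.6 227.1]
0.134 0.019 0.01 [278.6 250.4]
0.134 0.019 -0.1 [278.7 266. ]
0.134 0.019 0.1 [278.6 236.2]
```

```bash
cat >> h.py <<'E'
ST=np.array([.6458,.1575]);SY=29.5
SX=np.array([np.cos(np.radians(SY)),np.sin(np.radians(SY))])
hk=lambda ph,l=.124,dz=0:np.r_[ST-l*np.sin(ph)*SX,.2+l*np.cos(ph)-.019+dz]
E
python3 - <<'E'
from h import *
r.movel(hk(-.05),max_speed=.12)
f0=r.get_obs()["wrist_force"];r.close(10);o=r.get_obs();print(o["time_s"],o["opening"],o["grip_force"],(o["wrist_force"]-f0).round(2))
for ph in np.linspace(-.05,1.5,13)[1:]:
    r.movel(hk(ph),max_speed=.12);o=r.get_obs();print(round(ph,2),(o["wrist_force"]-f0).round(1),round(o["opening"],3))
for dz in(-.002,-.004,-.006,-.008,-.010,-.012):
    r.movel(hk(1.5,dz=dz),max_speed=.03);o=r.get_obs();F=o["wrist_force"]-f0;print(dz,F.round(1),o["ee_pos"].round(4))
    if F[2]>8:break
print(o["time_s"])
E
```

```text
6.5083 0.09961707424407598 9.999806340783834 [ 3.18 -4.55  0.03]
0.08 [ 2.8 -6.1 -0.5] 0.1
0.21 [ 3.  -5.2 -0.3] 0.102
0.34 [ 2.9 -6.9  0.8] 0.101
0.47 [ 1.6 -7.1  1. ] 0.102
0.6 [ 1.4 -7.5  1.7] 0.096
0.73 [ 2.2 -7.4  0.6] 0.1
0.85 [ 1.1 -6.8 -0.9] 0.098
0.98 [ 2.6 -7.  -1.5] 0.103
1.11 [ 2.6 -6.9 -1.1] 0.102
1.24 [ 3.3 -6.5 -1.3] 0.1
1.37 [ 3.3 -6.8 -1.3] 0.102
1.5 [ 2.4 -6.9 -0.8] 0.097
-0.002 [ 3.  -6.6 -0.6] [0.5372 0.0956 0.1872]
-0.004 [ 1.4 -7.7 -0.7] [0.5372 0.0955 0.1852]
-0.006 [ 1.5 -8.  -1.3] [0.5371 0.0954 0.1832]
-0.008 [ 1.  -7.5 -1. ] [0.537  0.0954 0.1812]
-0.01 [ 0.5 -8.   1.2] [0.537  0.0954 0.1795]
-0.012 [-0.8 -7.4  7.7] [0.5374 0.0956 0.1784]
11.4083
```

Run:
```python
from h import *
import pickle
r.movel(hk(1.5,dz=-.015),max_speed=.03);o=r.get_obs();print(o["wrist_force"].round(1),o["ee_pos"].round(4))
r.open_gripper();r.movel(hk(1.5,dz=.17),max_speed=.25)
r.hold(.1);w=r.read_camera("wrist");s=r.read_camera("scene");e=r.read_camera("side");pickle.dump((w,s,e),open("w3.pkl","wb"));print(r.get_obs()["time_s"],r.get_obs()["ee_pos"])
a=w["image"]; b=cv2.resize(s["image"][170:270,150:270],(240,200));b=np.vstack([b,cv2.resize(e["image"][190:300,160:280],(240,220))])
cv2.imwrite("pics/w3.png",np.hstack([a,b])[:,:,::-1])
```

```text
[-0.7 -5.2  9.8] [0.5382 0.0959 0.176 ]
14.0667 [0.53749672 0.09652628 0.35831883]
```

View pics/w3.png

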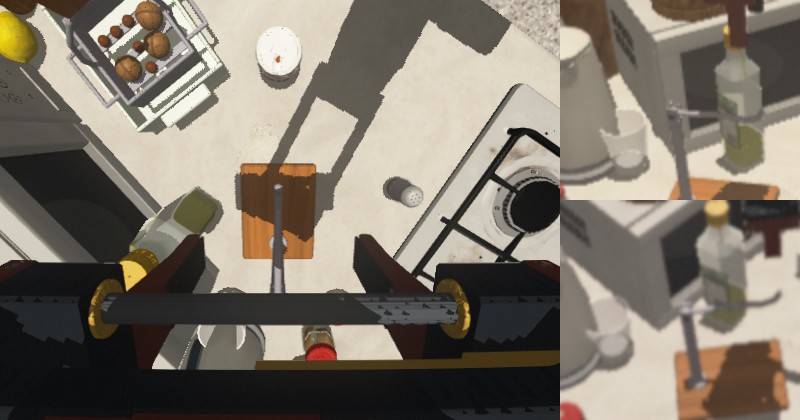

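Run:
```python
from h import *
import pickle
w,s,e=pickle.load(open("w3.pkl","rb"))
SYv=np.array([-SX[1],SX[0]])
for n,u,v,z in[("c1",242,164,.018),("c2",316,164,.018),("c3",315,259,.018),("c4",240,259,.018),("tip",278,185,.222),("mid",279,240,.205),("mid2",279.5,285,.2)]:
    p=onz(w,u,v,z)[:2]-ST;print(n,(p@SX).round(4),(p@SYv).round(4))
print(proj(w,np.c_[np.array([ST-.138*SX,ST-.11*SX,ST])[:,:],[.222,.2,.2]]).round(1))
```

```text
c1 -0.1397 -0.0615
c2 -0.1397 0.0633
c3 0.0338 0.0669
c4 0.0337 -0.0707
tip -0.1406 -0.0005
mid -0.0745 0.0005
mid2 -0.0151 0.0012
[[278.5 187.5]
 [278.5 208.5]
 [278.5 296.2]]
```

Run:
```python
from h import *
import pickle
r.goto([.4655,-.169,.33],q(155.3));r.hold(.1)
w=r.read_camera("wrist");pickle.dump(w,open("w4.pkl","wb"));print(r.get_obs()["time_s"],r.get_obs()["ee_pos"])
cv2.imwrite("pics/w4.png",cv2.resize(w["image"],(800,600),interpolation=cv2.INTER_CUBIC)[:,:,::-1])
```

```text
15.2917 [ 0.46613049 -0.16796062  0.33016967]
```

View pics/w4.png

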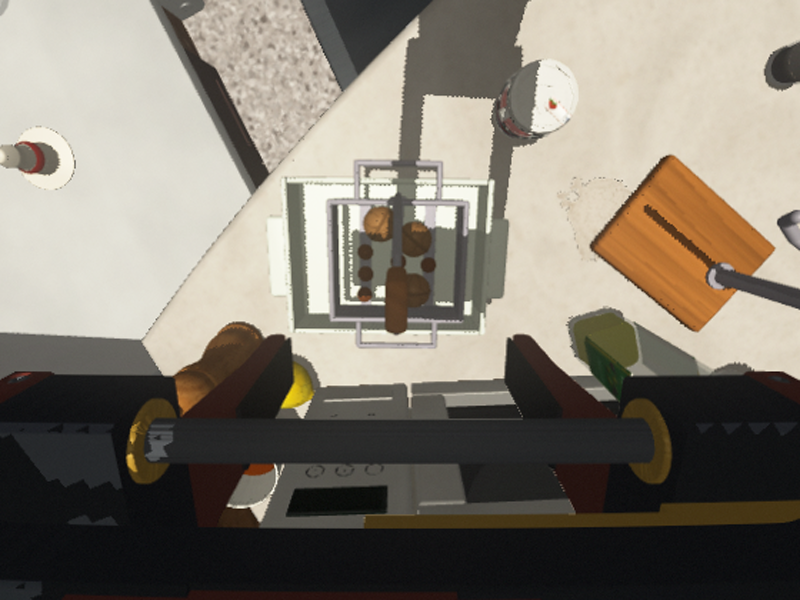

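Run:
```python
from h import *
import pickle
w=pickle.load(open("w4.pkl","rb"));a=np.radians(65.3);X=np.array([np.cos(a),np.sin(a)]);Y=np.array([-X[1],X[0]]);c=np.array([.4655,-.169])
for n,u,v,z in[("s",330,201,.09),("s",467,203,.09),("s",465,320,.09),("s",330,319,.09),("loop",398,161,.067),("loop",396,346,.067),("d",287,179,.065),("d",493,180,.065),("d",487,331,.065),("d",293,333,.065),("gripT",396,325,.246),("gripN",397,268,.246),("grip0",397,300,.227)]:
    p=onz(w,u*.7,v*.7,z)[:2]-c;print(n,(p@X).round(4),(p@Y).round(4))
```

```text
s -0.0633 0.0549
s 0.0641 0.0534
s 0.067 -0.0608
s -0.0677 -0.06
loop -0.0002 0.0918
loop -0.0019 -0.0976
d -0.1085 0.0751
d 0.0925 0.0745
d 0.0952 -0.0812
d -0.1122 -0.0839
gripT -0.001 -0.0135
gripN -0.0004 0.022
grip0 -0.0005 -0.0028
```

```bash
cat >> h.py <<'E'
sa=np.radians(65.3);VX=np.array([np.cos(sa),np.sin(sa),0]);VY=np.array([-VX[1],VX[0],0])
SC=np.array([.4655,-.169,0]);DC=SC-.008*VX-.003*VY
E
python3 - <<'E'
from h import *
import pickle
r.movel(SC+[0,0,.216],max_speed=.15);r.close(45);o=r.get_obs();print(o["time_s"],o["opening"],o["grip_force"],o["wrist_force"].round(1))
r.movel(SC+[0,0,.228],max_speed=.06);r.movel(DC+[0,0,.228],max_speed=.06);o=r.get_obs();print(o["wrist_force"].round(1),o["wrist_torque"].round(2))
for i in range(8):
    t=r.get_obs()["time_s"];r.movel(DC+[0,0,.228]+(.014 if i%2==0 else -.014)*VX,max_speed=.2);o=r.get_obs();print(round(o["time_s"]-t,3),((o["ee_pos"]-DC)@VX).round(4),o["wrist_force"].round(1))
r.movel(DC+[0,0,.228],max_speed=.1);r.hold(.1)
w=r.read_camera("wrist");pickle.dump(w,open("w5.pkl","wb"));o=r.get_obs();print(o["time_s"],o["ee_pos"],o["opening"])
crop(w,170,100,220,165,3.6,"w5.png")
E
```

```text
17.325 0.15315002372745035 45.01137435436249 [-0.1 -0.2 -0.7]
[-0.9 -1.3 -4.1] [ 0.08 -0.09  0.01]
0.25 0.0144 [-0.2  0.2 -3.7]
0.292 -0.0149 [-0.8  0.5 -4.6]
0.292 0.0149 [ 0.1  0.1 -3.4]
0.292 -0.0148 [-0.1 -0.1 -3.8]
0.292 0.0149 [-0.5 -0.1 -4.2]
0.292 -0.0149 [-0.7 -0.  -3.6]
0.292 0.0149 [-0.9 -0.3 -4. ]
0.292 -0.0149 [ 0.  -1.  -3.3]
20.7 [ 0.46486911 -0.17745668  0.22796859] 0.15567678768537632
```

View pics/w5.png

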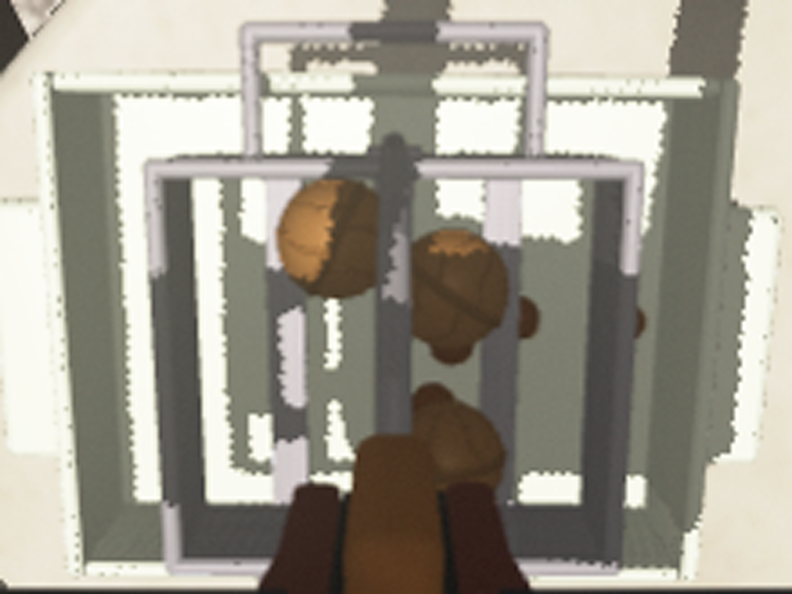

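Run:
```python
from h import *
import pickle
for i in range(16):
    r.movel(DC+[0,0,.228]+(.016 if i%2==0 else -.016)*VX,max_speed=.25)
r.movel(DC+[0,0,.228],max_speed=.1);r.hold(.1)
w=r.read_camera("wrist");s=r.read_camera("scene");e=r.read_camera("side");o=r.get_obs();print(o["time_s"],o["ee_pos"],o["opening"],o["wrist_force"].round(1))
a=cv2.resize(w["image"][100:250,170:390],(550,375),interpolation=cv2.INTER_CUBIC);b=cv2.resize(s["image"][190:265,275:350],(250,250),interpolation=cv2.INTER_CUBIC);c=cv2.resize(e["image"][180:255,275:350],(250,250),interpolation=cv2.INTER_CUBIC)
im=np.zeros((500,800,3),np.uint8);im[:375,:550]=a;im[:250,550:]=b;im[250:,550:]=c;cv2.imwrite("pics/w6.png",im[:,:,::-1])
```

```text
25.6333 [ 0.46484293 -0.17762951  0.22799208] 0.1641561752232483 [-0.4  1.2 -4.2]
```

View pics/w6.png

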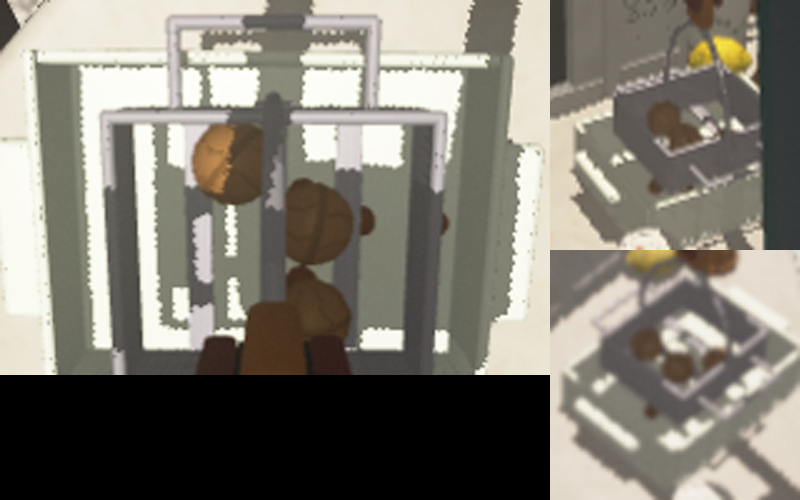

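```bash
cat > cnt.py <<'E'
from h import *
from scipy import ndimage
def count(d,verb=1):
    # rectify the dish floor plane (z=14 mm), 2 px/mm
    L=np.array([[-.099,-.075],[.099,-.075],[.099,.075],[-.099,.075]])
    gx,gy=np.meshgrid(np.arange(-.099,.099,.0005),np.arange(-.075,.075,.0005))
    P=DC[:3]+gx[...,None]*VX+gy[...,None]*VY+[0,0,.014]
    uv=proj(d,P.reshape(-1,3)).reshape(gx.shape+(2,)).astype(np.float32)
    im=cv2.remap(d["image"],uv[...,0],uv[...,1],cv2.INTER_LINEAR)
    f=im.astype(float);m=(f[...,0]>1.25*f[...,1]+6)&(f[...,0]>1.6*f[...,2])
    lab,n=ndimage.label(ndimage.binary_opening(m,iterations=2))
    for i in range(1,n+1):
        a=(lab==i).sum()
        if a>100: y,x=ndimage.center_of_mass(lab==i);print("blob mm",round(x/2-99),round(y/2-75),"area mm2",a/4,"rgb",im[lab==i].mean(0).astype(int))
    return im
E
python3 - <<'E'
from cnt import *
r.movel(DC+[0,0,.30],max_speed=.12);r.movel([.47,.02,.30],max_speed=.15);r.hold(.1)
import pickle
w=r.read_camera("wrist");s=r.read_camera("scene");e=r.read_camera("side");pickle.dump((w,s,e),open("w7.pkl","wb"))
for n,d in(("w",w),("s",s),("e",e)):print(n);im=count(d);cv2.imwrite(f"pics/c_{n}.png",im[:,:,::-1])
o=r.get_obs();print(o["time_s"],o["opening"],o["wrist_force"].round(1),o["wrist_torque"].round(2))
E
```

```text
w
blob mm 12 -36 area mm2 142.25 rgb [134  92  58]
blob mm 19 -13 area mm2 135.25 rgb [136  96  62]
blob mm 43 -4 area mm2 135.75 rgb [138  95  61]
blob mm 13 10 area mm2 122.75 rgb [142  99  65]
s
blob mm 10 -36 area mm2 32.0 rgb [136  99  73]
blob mm 18 -16 area mm2 125.75 rgb [134  95  68]
blob mm 13 8 area mm2 111.75 rgb [142 101  73]
e
blob mm 87 39 area mm2 268.5 rgb [147 110  81]
28.1 0.15690023434438355 [ 0.4 -0.4 -3.3] [-0.   -0.15  0.05]
```

```bash
cat > asc.py <<'E'
from h import *
def asc(d,C,vx,vy,hx,hy,z,st=.004):
    gx,gy=np.meshgrid(np.arange(-hx,hx+1e-6,st),np.arange(hy,-hy-1e-6,-st))
    P=np.r_[C[:2],z]+gx[...,None]*vx+gy[...,None]*vy
    uv=proj(d,P.reshape(-1,3)).reshape(gx.shape+(2,)).astype(np.float32)
    f=cv2.remap(d["image"],uv[...,0],uv[...,1],cv2.INTER_LINEAR).astype(float)
    b=(f[...,0]>1.25*f[...,1]+6)&(f[...,0]>1.5*f[...,2]);g=f.mean(-1)
    for i in range(len(b)):print("".join("#" if b[i,j] else ".:-=+*"[min(5,int(g[i,j]/43))] for j in range(b.shape[1])))
E
python3 - <<'E'
from asc import *
import pickle
w,s,e=pickle.load(open("w7.pkl","rb"))
print("dish w");asc(w,DC,VX,VY,.1,.076,.014,.005)
C=np.array([.47,.02])
for n,d in(("s",s),("e",e)):print("sieve",n);asc(d,C,VX,VY,.062,.056,.137,.004)
E
```

```text
dish w
-------------------------------------:::-
+++++++++++++++================------:::-
++******************++**************-:::-
--**********************************-:::-
-=**********************************-:::-
--**********************************-:::-
-=**********************************-:::-
--**********************************-:::-
--**********************************-:::-
--**********************************-:::-
--**********************************-::-*
--*********************++***********-:::*
--********************-#-+**********-:::*
-=*******************+##-+**********-::-*
-=********************##-****=******-::-*
-=**************************##:****+-::-*
--**********************=-*+##:****#-::-*
--*********************##:+*##+****--::-*
--*********************###+********+-:::*
-=*********************=#+**********-:::*
-+**********************************=:::=
-=********************-:-***********+::::
-+*******************+##-=**********=-:::
-=*******************=##-**********++-:::
-=********************++************+-:::
--**********************************+::::
-
[... 1438 characters left out ...]
---::::
-=+**=--######::-::--:-=----::::
-=+*+=--#####---::::::-=---:::::
-=++===----::---:::::::--:-:::::
--===++=-------:::::::::::::::::
--==+*+======--:::::::::::::::::
---+***+=+=+=--:::::::::::::::::
--=+***+==+++=-:::::::::--::::::
--=+***+==+*+=-:::::::------::::
---=***+=++*+=-::::::-===--:::::
-:-=+**+=++*+=--::::-=++=---::::
--=+***+=++*+=--::::-=++=---::::
--+****+==+*+=---:::-====---::::
-=+****+--+*+=--:::::--=---:::::
-=+****===+*+=--:::::::-::::::::
-=+****+=++*+=--::::::::::::::::
-=*****++++*+=-:::::::::::::::::
-=*****++++*+=-:::::::::::-:::::
-=+****++++*+=-:::::::::---:::::
-=+***+++++*+=-::::::::---::::::
--=++========-:::::::::--:::::::
--------------:::::::::-::::::::
```

Run:
```python
from h import *
A=q(119.8)
P=lambda l,z:np.r_[ST-l*SX,z]
r.movel(P(.185,.30),A,max_speed=.1);r.movel(P(.185,.272),max_speed=.1);r.hold(.2);f=r.get_obs();print(f["time_s"],f["wrist_force"].round(1),f["wrist_torque"].round(2))
for l in(.16,.135,.11):
    r.movel(P(l,.272),max_speed=.06);o=r.get_obs();print(l,o["wrist_force"].round(1),o["wrist_torque"].round(2))
r.movel(P(.11,.240),max_speed=.06)
for z in np.arange(.238,.222,-.002):
    r.movel(P(.11,z),max_speed=.04);r.hold(.08);o=r.get_obs();print(round(z,3),o["wrist_force"].round(1),o["wrist_torque"].round(2))
    if o["wrist_force"][2]>f["wrist_force"][2]+2.6:break
import pickle
w=r.read_camera("wrist");s=r.read_camera("scene");e=r.read_camera("side");pickle.dump((w,s,e),open("w8.pkl","wb"));print(o["time_s"])
```

```text
29.5 [-0.1 -0.5 -3.8] [ 0.03 -0.14 -0.  ]
0.16 [-0.7  0.5 -3.7] [-0.02 -0.09 -0.01]
0.135 [-0.1  0.3 -3.8] [-0.02 -0.05  0.02]
0.11 [-0.1  0.  -4.3] [-0.02 -0.1  -0.02]
0.238 [-0.1  0.6 -3.4] [-0.   -0.13  0.02]
0.236 [-0.7  0.3 -4.2] [-0.06 -0.08  0.04]
0.234 [ 0.7 -0.4 -4.2] [-0.03 -0.1  -0.02]
0.232 [-0.7  0.8 -2.5] [-0.01 -0.2  -0.01]
0.23 [-2.7 -1.3  9. ] [-0.12  0.39 -0.02]
33.55
```

Run:
```python
from h import *
import pickle
P=lambda l,z:np.r_[ST-l*SX,z]
r.movel(P(.11,.2312),max_speed=.03);r.hold(.1);print(r.get_obs()["wrist_force"].round(1))
r.open_gripper();o=r.get_obs();print(o["time_s"],o["opening"],o["wrist_force"].round(1))
r.movel(P(.11,.34),max_speed=.08);r.hold(.6)
F=[]
for i in range(4):
    w=r.read_camera("wrist");F.append(w);r.hold(.25)
s=r.read_camera("scene");e=r.read_camera("side");pickle.dump((F,s,e),open("w9.pkl","wb"))
for a in F[1:]:print("diff",np.abs(a["image"].astype(int)-F[0]["image"]).mean().round(3))
print(r.get_obs()["time_s"],r.get_obs()["wrist_force"].round(1))
# wood grip blob in scene & side -> triangulate
from asc import asc
P0=np.r_[ST-.11*SX,.25]
print([proj(d,P0)[0].round(1) for d in(w,s,e)])
VX2=np.r_[SX,0];VY2=np.array([-SX[1],SX[0],0])
print("rim w");asc(w,P0,VX2,VY2,.08,.104,.104,.005)
```

```text
[-0.4 -0.1  5.2]
35.2583 1.0004861830912761 [-0.5 -0.1  0.4]
diff 1.232
diff 1.209
diff 1.057
38.6667 [-0.3 -0.2  0.3]
[array([279.8, 210.6]), array([240.9, 215.7]), array([259.7, 230.1])]
rim w
-+++****+-------+++++++**********
++++******=-------+++++**********
+++++***++++---------=+++********
+++++***+++------:-:::-==+*******
++++++**+++=****=--------+******+
++++++**+++=*****++--------=*****
*++++++*+*+=****++++=--::-----+**
*++++++++*==****+++*++-::-------*
**+++++=+=-=####-#-###:::#:#:::::
***======------=-----::::::::####
+*++-+=-=+=--===-:==-:::::::::###
-=++:+=-++-####:-####:::###:::###
---+:*=--=######-####:::###:::###
---=:==--:::###:=####:::###:::###
---=:----:::::::=:###::####:::###
++==:-----::::::::###:::###:::###
+++=:----:::::::::##:::####:::###
+++-:+---:::###:::::##:####:::###
+++::*---:::###:::####:####:::##:
+++::*---:::###:::###::####:::##:
+++::*---:::###:::##:#:####:::##:
+++-:*-=-:::###:::##:::####:::###
+*+=:*-=+:::###:::###::####:::###
**+=:*--+:::#########::####:::###
*++=:*--+-=:#########::####::####
*++=:+-=+=-::::###:::::::::::::::
**+=:*-=-::::::####::::::::::::::
**+=:*+-:::-:######::::#:::::####
**+=-***+++=#######::::####::####
+*+=-=======---#####:=+:##-::====
**+=:::::::::::####::::::::::++++
**+=:::::::::::####::::::::::+**+
**+===========-####------::::+**+
***+++++=+++++-####+++==++===++++
+***++++=+++**-####***+++-+*+++++
+***++++=*++**-####*+*=+----+++++
*****+++=*****=###-*++-+-----++++
*******+==========+++-:+::-----++
*+*****++++++++++++++++=:::-----+
***************++**=-::::::::---+
+*********++***++*+-::::::::::--+
=****************+=:::::::-:::-+*
```

Run:
```python
from h import *
import pickle
F,s,e=pickle.load(open("w9.pkl","rb"))
r.hold(1.5)
F+= [r.read_camera("wrist")]; r.hold(.3);F+=[r.read_camera("wrist")]
g=[cv2.cvtColor(f["image"],cv2.COLOR_RGB2GRAY).astype(np.float32) for f in F]
p=proj(F[0],np.array([np.r_[ST-.11*SX,.1]]))[0].astype(int);print(p)
w=cv2.createHanningWindow((140,120),cv2.CV_32F)
y0=max(0,p[1]-60);c=lambda i:g[i][y0:y0+120,p[0]-70:p[0]+70]
for i in range(1,6):print(i,np.round(cv2.phaseCorrelate(c(i-1),c(i),w)[0],3),np.abs(c(i)-c(i-1)).mean().round(2),np.abs(g[i]-g[i-1])[:60].mean().round(2))
from cnt import count
print("dish wrist");count(F[-1]);print("dish scene");count(r.read_camera("scene"))
# bystanders: compare start and now in scene/side around each object
s0,e0=pickle.load(open("cams.pkl","rb"));s1,e1=r.read_camera("scene"),r.read_camera("side")
for n,P,h in[("bottle",(.661,.005),.2),("mill",(.4925,-.403),.12),("jar",(.385,.013),.06),("salt",(.455,.295),.06)]:
  for a,b in((s0,s1),(e0,e1)):
    u,v=proj(a,np.array([[*P,h]]))[0].astype(int);A=cv2.cvtColor(a["image"],7).astype(np.float32)[v-10:v+10,u-9:u+9];B=cv2.cvtColor(b["image"],7).astype(np.float32)[v-10:v+10,u-9:u+9]
    print(n,np.round(cv2.phaseCorrelate(A,B)[0],2),np.abs(A-B).mean().round(1))
print(r.get_obs()["time_s"])
```

```text
[279 181]
1 [-0.26  -0.163] 3.13 0.75
2 [0.097 0.056] 1.98 0.84
3 [0.156 0.07 ] 2.05 0.84
4 [-0.063 -0.003] 1.34 0.76
5 [-0.14  -0.023] 2.11 0.76
dish wrist
blob mm -84 -64 area mm2 784.75 rgb [43 27 22]
blob mm -30 3 area mm2 43.75 rgb [53 37 31]
blob mm -54 19 area mm2 100.5 rgb [52 36 30]
dish scene
blob mm 12 -38 area mm2 100.25 rgb [137  99  71]
blob mm 18 -16 area mm2 110.0 rgb [139 100  73]
blob mm 42 -6 area mm2 116.0 rgb [141 101  74]
blob mm 13 8 area mm2 99.75 rgb [145 105  76]
bottle [ 0.41 -0.16] 8.1
bottle [ 0.17 -0.33] 26.6
mill [-0.46  0.2 ] 19.7
mill [ 0.07 -0.05] 18.1
jar [-0.    0.09] 9.8
jar [0.12 0.2 ] 26.3
salt [ 0.12 -0.26] 10.2
salt [ 0.11 -0.08] 26.2
40.7167
```

Run:
```python
from cnt import *
r.movel(np.r_[ST-.11*SX,.39],max_speed=.2);r.goto([.46,-.17,.35],q(155.3));r.hold(.1)
d=r.read_camera("wrist");count(d);print(r.get_obs()["time_s"])
r.hold(5)
# stillness + sieve from this view
g=[]
for i in range(3):
    a=r.read_camera("wrist");g.append(cv2.cvtColor(a["image"],7).astype(np.float32));r.hold(.3)
u,v=proj(a,np.array([[*(ST-.11*SX),.1]]))[0].astype(int);print(u,v)
for i in(1,2):
    A,B=[x[max(0,v-40):v+40,u-40:u+40] for x in(g[i-1],g[i])];print(np.round(cv2.phaseCorrelate(A,B,cv2.createHanningWindow(A.shape[::-1],cv2.CV_32F))[0],3))
print(r.get_obs()["time_s"])
```

```text
42.3833
484 158
[0.006 0.015]
[-0.013 -0.03 ]
48.4333
```

Run:
```python
from cnt import *
d=r.read_camera("wrist")
gx,gy=np.meshgrid(np.arange(-.1,.1001,.005),np.arange(.076,-.077,-.005))
P=DC+gx[...,None]*VX+gy[...,None]*VY+[0,0,.014]
uv=proj(d,P.reshape(-1,3)).reshape(gx.shape+(2,)).astype(np.float32)
f=cv2.remap(cv2.blur(d["image"],(2,2)),uv[...,0],uv[...,1],1).astype(float)
k=f[...,0]/(f[...,2]+1);g=f.mean(-1)
for i in range(len(k)):print("".join("#" if k[i,j]>1.45 else ".:-=+*"[min(5,int(g[i,j]/43))] for j in range(k.shape[1])))
print(r.get_obs()["time_s"])
```

```text
****++**************=----+***************
-+*******************=---=*+*+++++++++++=
-+*******************=---=*************+-
-+*******************=---+*************+-
-********************=---+*************+-
-********************----+*************+-
-********************----+*************+-
-********************----+*************+-
-********************----**************+-
-+******************+----+++=+++*******+-
-+*********=====---*+--------------------
-**********--------=---------------------
-**********------------#:----------------
-+*********-----------###----------------
-**********-----------:##----------------
-**********-----------------##:-----#:---
-+*********-----------------###----:##:--
-**********------------:##--:#:----:##---
-**********------------###---------------
-**********=------------#:---------------
-**********------------------------------
-**********------------:-----------------
-**********=----------###----------------
-******************=--###----------------
-*******************---:-----------------
-*******************----==---------------
-*******************++++*******++++===---
-**************************************=-
-**************************************=-
-**************************************=-
-++++++++******************************=-
48.4833
```

All five hazelnuts are in the dish, and the sieve is hanging still. I'm handing it in.

```bash
python3 -c "
from workcell import r
print(r.hand_in())"
```

```text
the job is handed in; nothing more can be done
None
```

I handed the job in at about 48 s: the hook is unfolded to its stop, all five hazelnuts are in the dish, and the sieve with its walnuts hangs near level and still by its bail in the dip of the hook; the bystander check showed no clear shift but was noisy.

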